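# Set the bedside row in its nightly order

### The arm

A 7-joint arm with a two-finger parallel gripper is mounted at the origin on the work surface. World frame = base frame: x ahead of the robot, y to its left, z up, the work surface at z = 0. Lengths are in mm, angles in rad, forces in N, time in s.
With the tool pointing down it reaches from about 400 to 850 mm from the base axis. Payload 6.9 kg.
Tool frame: the origin (TCP) lies at the very end of the fingers, on their centre line; the grasp point (between the pads) lies 19 mm behind it (manip.grasp_offset is the distance from the TCP to the grasp point, in mm); y points along the fingers, z is the direction in which the jaws open and shut, and the axes are right-handed (so a half turn about y gives the same grasp; the last joint's range is limited). The gripper opens to 85 mm and grips with 20 to 120 N. Pads are 22 mm wide; open, the fingers measure 114 mm over their backs; the gripper's body (76 mm by 85 mm) begins 54 mm behind the grasp point. The pads swing forward as they close: fully open they stand 13 mm farther back than shut.
Start: joints at [1.413, 0.507, -0.238, 1.5, 0.126, 1.149, -0.155], TCP at [162.336, -603.538, 231.275] pointing down, gripper open.
Joint ranges: [-3.08, 3.08], [-0.24, 2.05], [-1.43, 1.35], [0, 2.5], [-1.52, 4.66], [0.17, 1.96], [-2.89, 2.89]. Speed limits (rad/s): [2.39, 2.39, 3.14, 3.14, 3.14, 3.14, 3.14].

### API

Orientations are given as a unit quaternion [x, y, z, w].
In Python, from bench import manip, grab_frame, camera_info, workorder, search_frame gives the robot as it stands. The module is installed in compiled form; this text tells all that it offers.
- The arm moves only by the tool jog_arm, never from a script. Its argument "motion" is a list of rows, each a list of 7 numbers: the shift along the tool's x, y, z in m, then the turn, a rotation vector about the tool's x, y, z in degrees, then the closure, from 0 (fully open) to 1 (shut). A call has 1 to 12 rows; each row is the pose to reach, as a shift and turn from the pose commanded when the call began, along the tool's axes at that moment; what a row does not reach only later rows make up. A row lasts 1/12 s, in which the tool goes at most 41.7 mm and 7.16 degrees, less where a joint would pass 70% of its speed; a pose out of reach is approached as far as the arm can. A call with a gripper value outside its range is refused whole. The fingers move at their own pace and stop on an object; the grip force is fixed at half the most. Time passes only in rows, so rows that repeat a pose let the fingers close. It gives the time, the measured TCP pose, the force and the opening at its end, in the units of the state.
- manip.read_state(): the state, without advancing time (a new reading comes with each control period).
- grab_frame(name): name is "side" or "top" or "wrist"; returns (picture, depth): 400x640x3 uint8, red, green, blue; 400x640 float32, mm along the optical axis (not along the pixel's ray), 0 where there is no reading.
- camera_info(name): a dict with "fx", "fy", "cx", "cy" (pixels), "D" ([k1, k2, p1, p2, k3] as OpenCV has them; the pictures are not rectified), "eye" and "rotation" of the camera in the world. Camera axes: x right, y up, looking along -z (the intrinsics and any distortion apply to the point x, -y, -z); pixel columns grow to the right and rows downward; lengths in mm; the calibration is good to about 2 mm. A picture is of the moment at which its call begins: read the wrist's pose just before it. camera_info takes no time and is no camera call; for the wrist camera it gives the pose at the moment of the call.
- workorder.job_done(): hands the job in, once; it reports no verdict.
Trained networks look in the newest picture that a camera, given by its name, has taken for a name from the list of things; names that differ only in an ending like _2 or _b are one class to them, and where a whole thing is asked for, a point or a joint stands for the part that bears it (a point fixed in the world has none). Each returns a list of dicts, best first, with "conf" (0 to 1); they miss things now and then, are a little off and sometimes report something else, mostly with a low value. They report only what shows in the picture. A call takes as long as a camera call. They do not tell look-alikes from the thing itself.
- search_frame(target, camera): "centre" ([x, y, z] in mm, in world coordinates, good to about 4 mm: the middle of the surface that is visible of it).
The state is a dict: "t": time; "joint_positions": joint angles; "joint_vel": joint speeds; "tau": joint torques, N m; "tcp_pos": TCP position; "tcp_rot": TCP orientation; "contact_force": force on the tool from outside, world axes, zero at the start; "torque": the same for the moment, N m; "opening": finger opening in mm.
Only numpy, scipy, OpenCV 4.12 (cv2) and the standard library are available. Lean on these libraries where they do the work, as an engineer would, in place of code of your own. Each camera call takes 0.05 s, during which the arm holds its last target. There are 200 camera calls.

### The job

Granny finds her things by touch at night, so set them out in the row started by the trinket box and the brown bowl: put the flat round tin on the table midway between the box and the bowl, in line with them, and lay the matchbox flat and centred on top of the tin. Stand the spray bottle upright at the bowl's end of the row, just past the bowl on the side away from the box, in line with both and about two fingers' width clear of the bowl. Lay the folded reading glasses flat on the middle of the trinket box's lid, lengthwise along it, and do not shift the bowl or disturb the mug or the food can.

Things in the scene. Friction and masses are not known exactly. Their poses are not given: they have to be found in the camera images.
- trinket_box: The trinket box: a fixed, closed, plain metal tin, 89 mm (its x) by 134 mm (its y) and 55 mm high with a flat level lid and a small brass flap on the side facing the robot. The bowl always stands on the line of the box's y axis, 240 mm from it centre to centre, on either side. Origin: centre of the underside, on the table. z up.
- bowl: Brown ceramic bowl, empty, loose, rim diameter 112 mm, height 50 mm, about 0.4 kg. It stays where it is. Origin: centre of the underside, z up.
- salve_tin: Flat round plain metal tin with a flat top, diameter 57 mm, height 28 mm, about 70 g, loose. Origin: centre of the underside, z up.
- matchbox: Pale cardboard matchbox with dark striking sides, lying flat, 36 mm (its x) by 53 mm (its y) by 16 mm high, about 20 g, rigid, loose. Origin: centre of the underside, z up.
- spray_bottle: White plastic spray bottle standing upright: round body 52 mm in diameter up to 85 mm, then a shoulder, neck and grey press button up to 118 mm; take it by the upper half of the round body so that the button stays clear of the palm. About 150 g, loose. Origin: centre of the underside, z up.
- glasses: Folded black-framed reading glasses lying flat, loose, about 35 g, 119 mm long (its y) and 40 mm wide (its x), 16 mm high. The folded arms lie underneath (0 to 8 mm high), the two lens rims above them (8 to 16 mm high), one lens centred 34 mm to each side of the middle along y; the rims' long edges there are 40 mm apart, straight and stiff, so the glasses can be taken across either lens. Origin: centre of the underside, z up.
- mug: White mug, not part of the row, standing among the things to be moved; diameter 76 mm, height 80 mm, with a handle along its y. Leave it alone. Origin: centre of the underside.
- food_can: Tall food can with a white label, 74 mm in diameter, 110 mm high, standing to the left. Leave it alone. Origin: centre of the underside.
There are look-alikes about, which are no part of the job. Leave any green or yellow look-alike of the salve_tin alone.

How it is judged:
By the outcome, as a careful person would: the job done as asked, in the order asked, and still so for the second after the job is handed in, with the robot touching nothing.
It also fails if it takes over 109 s, if anything falls off the work surface, if the arm or the gripper's body presses on something with over 40 N, if the wrist force passes 120 N, or if a joint passes its speed limit or range.

## Working session

There is one attempt and no reset: what is moved stays moved. The work goes in short steps, Python scripts to look and compute and a tool call to move; the robot and the scene stay as the last step left them, time stands still between calls to the robot, and variables do not carry over. Pictures are saved under pics/ and viewed, about 12 in all and at most 16, crops included, and the job is handed in when it is done.

Besides the shell and the picture viewer there is one more tool, called after "Call:" as a command line: name --pt "numbers of a row" for each row, then --argument value for the rest. jog_arm: Moves the arm, as the interface text tells. Its arguments: {"type":"object","properties":{"motion":{"type":"array"}},"required":["motion"]}

```bash
mkdir -p pics; cat > h.py <<'E'
import numpy as np, cv2
from scipy.spatial.transform import Rotation as R
from bench import manip, grab_frame, camera_info, workorder, search_frame
def world(name,depth,ci=None):
    ci=ci or camera_info(name)
    h,w=depth.shape
    u,v=np.meshgrid(np.arange(w),np.arange(h))
    K=np.array([[ci['fx'],0,ci['cx']],[0,ci['fy'],ci['cy']],[0,0,1.]])
    p=cv2.undistortPoints(np.stack([u,v],-1).reshape(-1,1,2).astype(np.float64),K,np.array(ci['D'],float)).reshape(h,w,2)
    P=np.stack([p[...,0]*depth,-p[...,1]*depth,-depth],-1)
    Rm=np.array(ci['rotation'],float)
    if Rm.shape!=(3,3): Rm=R.from_quat(Rm).as_matrix()
    W=P@Rm.T+np.array(ci['eye'])
    W[depth<=0]=np.nan
    return W
E
python3 - <<'E'
from h import *
s=manip.read_state(); print(s['t'],s['tcp_pos'],s['tcp_rot'],s['opening'])
for c in ['top','side']:
    im,d=grab_frame(c); cv2.imwrite(f'pics/{c}0.png',im[...,::-1]); np.save(f'{c}0.npy',d)
    print(c,camera_info(c))
    for n in ['trinket_box','bowl','salve_tin','matchbox','spray_bottle','glasses','mug','food_can']:
        print(n,[(np.round(r['centre']).tolist(),round(r['conf'],2)) for r in search_frame(n,c)])
print(manip.read_state()['t'])
E
```

```text
0.0 [ 162.14524451 -603.08227582  230.4314419 ] [-0.09274311  0.70162628 -0.70039378  0.09256263] 85.40327072270064
top {'fx': 405.4372391475006, 'fy': 405.4372391475006, 'cx': 315.657792776997, 'cy': 196.38824654648582, 'D': array([0.00810301, 0.        , 0.        , 0.        , 0.        ]), 'eye': array([ 319.34244198,   78.45705224, 1141.82271646]), 'rotation': array([ 0.03901898, -0.05565949, -0.7041083 ,  0.70683169])}
trinket_box [([595.0, 142.0, 60.0], 0.76)]
bowl [([605.0, -104.0, 26.0], 0.56)]
salve_tin [([322.0, -336.0, 29.0], 0.82), ([427.0, -311.0, 26.0], 0.78), ([304.0, -222.0, 24.0], 0.63), ([530.0, -280.0, 24.0], 0.6)]
matchbox [([435.0, 324.0, 17.0], 0.76)]
spray_bottle [([439.0, 153.0, 91.0], 0.82)]
glasses [([423.0, -162.0, 15.0], 0.76)]
mug [([441.0, 4.0, 4.0], 0.77), ([597.0, 144.0, 56.0], 0.55)]
food_can [([559.0, 454.0, 110.0], 0.94)]
side {'fx': 371.0003829071044, 'fy': 371.0003829071044, 'cx': 310.7535209245355, 'cy': 197.78302753598442, 'D': array([-0.03745988,  0.        ,  0.        ,  0.        ,  0.        ]), 'eye': array([171.87710557, 771.91683084, 843.46512958]), 'rotation': array([-0.08063622,  0.35707634,  0.9129041 , -0.18055579])}
trinket_box [([588.0, 166.0, 53.0], 0.78)]
bowl [([606.0, -114.0, 32.0], 0.67)]
salve_tin [([321.0, -324.0, 22.0], 0.66), ([303.0, -214.0, 31.0], 0.66), ([427.0, -305.0, 29.0], 0.61), ([529.0, -279.0, 33.0], 0.5)]
matchbox [([432.0, 334.0, 15.0], 0.79)]
spray_bottle []
glasses [([424.0, -159.0, 14.0], 0.82)]
mug [([436.0, 12.0, 50.0], 0.58)]
food_can [([553.0, 481.0, 98.0], 0.88)]
0.9
```

View pics/top0.png

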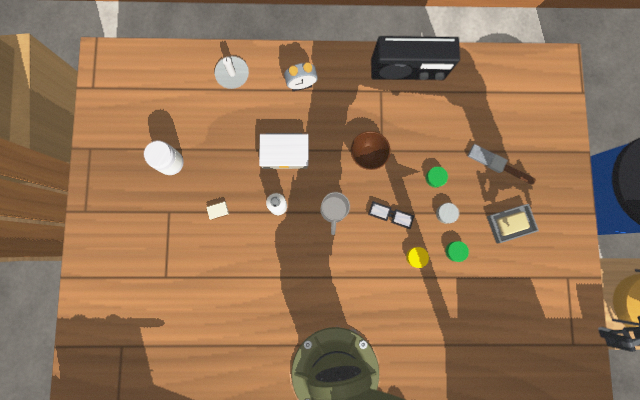

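View pics/side0.png

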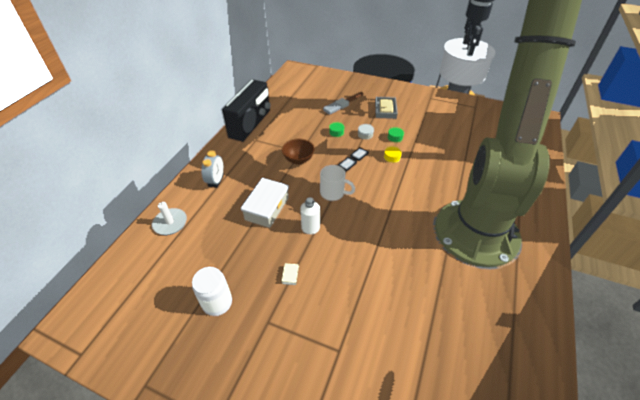

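The top view shows the box at (284,150), bowl (370,150), bottle (276,203), mug (335,207), glasses (390,214) and matchbox (217,209). The salve-tin candidates are green (437,176), green (458,251), yellow (418,258) and plain grey (448,213). The grey one fits "plain metal". Next I'll confirm it in a crop and measure by depth.

```bash
cat > m.py <<'E'
from h import *
def seg(W,c,r,z0,z1):
    m=(np.hypot(W[...,0]-c[0],W[...,1]-c[1])<r)&(W[...,2]>z0)&(W[...,2]<z1)
    return W[m],m
def rect(P):
    (c,wh,a)=cv2.minAreaRect(P[:,:2].astype(np.float32)); return np.round(c,1),np.round(wh,1),round(a,1)
def circ(P):
    c,r=cv2.minEnclosingCircle(P[:,:2].astype(np.float32)); return np.round(c,1),round(r,1)
E
python3 - <<'E'
from m import *
im=cv2.imread('pics/top0.png')
cv2.imwrite('pics/crop_tin.png',cv2.resize(im[140:280,350:520],None,fx=4,fy=4,interpolation=cv2.INTER_CUBIC))
for cam in ['top','side']:
    W=world(cam,np.load(f'{cam}0.npy'))
    print(cam)
    t=W[(W[...,2]<15)&(W[...,2]>-15)&(abs(W[...,0]-500)<150)&(abs(W[...,1])<300)]; print('table z',np.median(t[:,2]))
    for n,c,r,z0,z1 in [('trinket_box',(595,142),100,48,64),('bowl',(605,-104),80,40,60),('salve_tin',(427,-311),45,20,38),('matchbox',(435,328),45,9,25),('spray_bottle',(439,153),45,30,84),('spraytop',(439,153),45,85,130),('glasses',(423,-162),75,8,25),('mug',(441,4),75,65,95),('can',(559,454),60,95,125)]:
        P,_=seg(W,c,r,z0,z1)
        if len(P)<5: print(n,len(P)); continue
        print(n,len(P),'medz',round(np.median(P[:,2]),1),'mean',P.mean(0).round(1)[:2],'rect',rect(P),'circ',circ(P))
E
```

```text
top
table z -0.5335571606517533
trinket_box 1585 medz 54.0 mean [596.  142.6] rect (array([596.7, 143.3]), array([ 94. , 132.4]), 0.3) circ (array([595.9, 142.6]), 78.7)
bowl 319 medz 47.8 mean [ 603.9 -101.6] rect (array([597.8, -97.5]), array([106.3, 109.5]), 89.5) circ (array([597.4, -97.8]), 55.6)
salve_tin 334 medz 27.6 mean [ 425.9 -315.1] rect (array([ 426.5, -316.2]), array([53.4, 56.9]), 1.0) circ (array([ 426.1, -316. ]), 28.8)
matchbox 252 medz 14.5 mean [431.  326.2] rect (array([431.2, 326.8]), array([36.1, 53.7]), 17.1) circ (array([431.6, 327.1]), 30.4)
spray_bottle 66 medz 76.9 mean [435.  152.2] rect (array([444.4, 159.1]), array([49.8, 50. ]), 45.6) circ (array([445.4, 159.2]), 25.9)
spraytop 251 medz 93.1 mean [443.9 158. ] rect (array([445.1, 158.7]), array([45. , 44.6]), 1.6) circ (array([445.1, 158.9]), 24.4)
glasses 594 medz 14.0 mean [ 420.7 -158.9] rect (array([ 420.7, -158.6]), array([124.1,  40.4]), 71.0) circ (array([ 421.7, -159.2]), 64.5)
mug 173 medz 77.1 mean [429.1   2. ] rect (array([430.3,  -1.7]), array([90.6, 74.4]), 29.4) circ (array([424.9,   3.
[... 683 characters left out ...]
irc (array([434.4, 328.8]), 31.6)
spray_bottle 232 medz 58.8 mean [440.1 179. ] rect (array([444.8, 175.5]), array([50.7, 24.2]), 13.1) circ (array([446.9, 166.5]), 25.4)
spraytop 210 medz 94.8 mean [444.6 167.9] rect (array([446.4, 164. ]), array([46.9, 41. ]), 17.5) circ (array([446.6, 161.2]), 24.9)
glasses 314 medz 13.9 mean [ 423.4 -156. ] rect (array([ 423.9, -157. ]), array([127.2,  43.8]), 71.6) circ (array([ 422.7, -157.3]), 65.1)
mug 238 medz 73.2 mean [435.8   4.9] rect (array([434.9,   9.2]), array([76.2, 89.2]), 50.3) circ (array([427.4,   1.7]), 50.4)
can 758 medz 108.5 mean [565.7 470.8] rect (array([569. , 468.7]), array([70. , 70.9]), 72.9) circ (array([569.3, 467.6]), 36.8)
```

View pics/crop_tin.png

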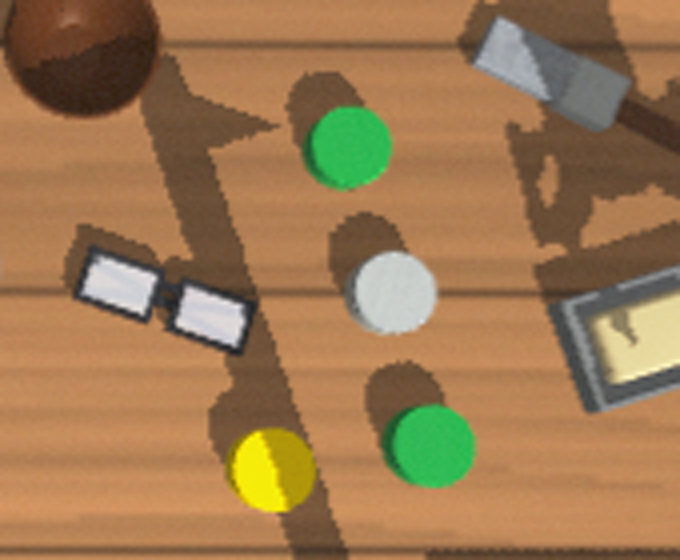

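The crop confirms it: the plain grey tin at (448,213) in the top view, world about (427,-315), lies between two green ones. Now the move helper.

```bash
cat > go.py <<'E'
import sys
from h import *
# go.py x y z jawdeg  -> shift (m), turn (deg) in present tool axes
def go(x,y,z,a):
    s=manip.read_state(); q=R.from_quat(s['tcp_rot'])
    best=None
    for k in (0,180):
        zt=np.array([np.cos(np.radians(a+k)),np.sin(np.radians(a+k)),0]); yt=np.array([0,0,-1.])
        T=R.from_matrix(np.stack([np.cross(yt,zt),yt,zt],1))
        rv=(q.inv()*T).as_rotvec(degrees=True)
        if best is None or np.linalg.norm(rv)<np.linalg.norm(best): best=rv
    d=q.inv().apply(np.array([x,y,z])-s['tcp_pos'])/1000
    print('t',round(s['t'],2),'tcp',s['tcp_pos'].round(1),'jaw',round(np.degrees(np.arctan2(*q.as_matrix()[[1,0],2])),1),'open',round(s['opening'],1),'j',np.round(s['joint_positions'],2),'F',np.round(s['contact_force'],1))
    print('shift',d.round(4),'turn',best.round(1))
go(*map(float,sys.argv[1:5]))
E
python3 go.py 427 -315.5 120 90;python3 go.py 427 -315.5 120 0
```

```text
t 0.9 tcp [ 162.4 -603.6  231.3] jaw -74.9 open 85.4 j [ 1.41  0.51 -0.24  1.5   0.13  1.15 -0.15] F [-0.9  0.8 -0.9]
shift [-0.3304  0.1113 -0.2094] turn [-0.  15.1 -0. ]
t 0.9 tcp [ 162.4 -603.6  231.3] jaw -74.9 open 85.4 j [ 1.41  0.51 -0.24  1.5   0.13  1.15 -0.15] F [-0.9  0.8 -0.9]
shift [-0.3304  0.1113 -0.2094] turn [ -0.  -74.9   0. ]
```

Call:
jog_arm --pt "-0.33 0.05 -0.209 0 15 0 0" --pt "-0.33 0.05 -0.209 0 15 0 0" --pt "-0.33 0.05 -0.209 0 15 0 0" --pt "-0.33 0.05 -0.209 0 15 0 0" --pt "-0.33 0.05 -0.209 0 15 0 0" --pt "-0.33 0.05 -0.209 0 15 0 0" --pt "-0.33 0.05 -0.209 0 15 0 0" --pt "-0.33 0.05 -0.209 0 15 0 0" --pt "-0.33 0.05 -0.209 0 15 0 0" --pt "-0.33 0.05 -0.209 0 15 0 0" --pt "-0.33 0.05 -0.209 0 15 0 0" --pt "-0.33 0.05 -0.209 0 15 0 0"

```text
t: 1.9
tcp_pos: [427.6, -314.9, 181.2]
tcp_rot: [-0.002, 0.707, -0.707, 0.001]
contact_force: [-1.7, -0.2, -0.6]
opening: 85.2
```

```bash
cat > w.py <<'E'
import sys
from m import *
# w.py name x y r z0 z1 : wrist picture and fits
n=sys.argv[1]; x,y,r,z0,z1=map(float,sys.argv[2:7])
ci=camera_info('wrist'); im,d=grab_frame('wrist'); cv2.imwrite(f'pics/{n}.png',im[...,::-1])
W=world('wrist',d,ci); P,_=seg(W,(x,y),r,z0,z1)
print('table',np.nanmedian(W[...,2][W[...,2]<6]) , 'n',len(P))
if len(P)>5: print('medz',np.median(P[:,2]).round(1),'mean',P.mean(0).round(1),'rect',rect(P),'circ',circ(P))
E
python3 w.py w1 427 -315 45 20 38; python3 go.py 427 -315.5 2 90
```

```text
table -0.4638929712224922 n 2190
medz 27.6 mean [ 429.8 -314.8   27.6] rect (array([ 428.8, -314.8]), array([55.3, 56.2]), 88.7) circ (array([ 428.8, -314.8]), 28.4)
t 1.95 tcp [ 426.5 -316.3  181.3] jaw -89.9 open 85.8 j [ 0.76  0.41 -0.24  1.82  0.12  0.92 -1.1 ] F [-0.6 -0.2 -0.4]
shift [-0.0005  0.1793 -0.0009] turn [-0.   0.1  0. ]
```

View pics/w1.png

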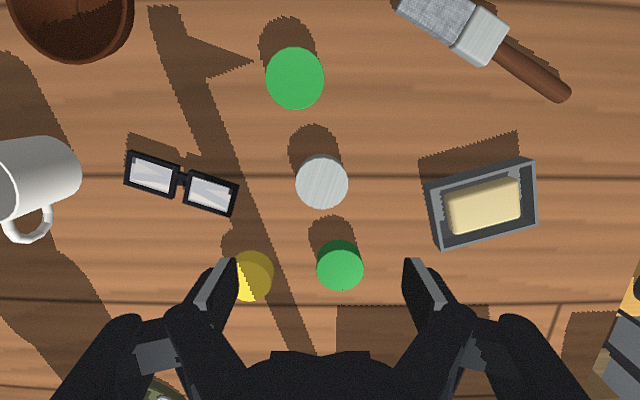

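Call:
jog_arm --pt "-0.0015 0.04 -0.001 0 0 0 0" --pt "-0.0015 0.08 -0.001 0 0 0 0" --pt "-0.0015 0.11 -0.001 0 0 0 0" --pt "-0.0015 0.135 -0.001 0 0 0 0" --pt "-0.0015 0.155 -0.001 0 0 0 0" --pt "-0.0015 0.17 -0.001 0 0 0 0" --pt "-0.0015 0.178 -0.001 0 0 0 0" --pt "-0.0015 0.178 -0.001 0 0 0 0" --pt "-0.0015 0.178 -0.001 0 0 0 0.4" --pt "-0.0015 0.178 -0.001 0 0 0 0.7" --pt "-0.0015 0.178 -0.001 0 0 0 1" --pt "-0.0015 0.178 -0.001 0 0 0 1"

```text
t: 2.95
tcp_pos: [428.7, -315.8, 5.0]
tcp_rot: [-0.0, -0.706, 0.708, -0.001]
contact_force: [-1.0, -0.2, 6.3]
opening: 55.3
```

Call:
jog_arm --pt "0 0 0 0 0 0 1" --pt "0 0 0 0 0 0 1" --pt "0 -0.01 0 0 0 0 1" --pt "0 -0.03 0 0 0 0 1" --pt "0 -0.06 0 0 0 0 1" --pt "0 -0.1 0 0 0 0 1" --pt "0 -0.13 0 0 0 0 1" --pt "0 -0.13 0 0 0 0 1"

```text
t: 3.62
tcp_pos: [431.2, -316.7, 140.5]
tcp_rot: [-0.003, -0.705, 0.709, -0.004]
contact_force: [0.2, 0.2, -1.2]
opening: 54.8
```

```bash
python3 go.py 598.5 23 130 0
```

```text
t 3.62 tcp [ 431.2 -316.7  140.5] jaw -90.0 open 54.8 j [ 0.75  0.46 -0.23  1.88  0.14  0.81 -1.13] F [ 0.2  0.2 -1.2]
shift [-0.1676  0.0099 -0.3397] turn [ -0.7 -89.9  -0.1]
```

Call:
jog_arm --pt "0 -0.06 0 0 0 0 1" --pt "0 -0.06 -0.34 0 0 0 1" --pt "0 -0.06 -0.34 0 0 0 1" --pt "0 -0.06 -0.34 0 0 0 1" --pt "0 -0.06 -0.34 0 0 0 1" --pt "0 -0.06 -0.34 0 0 0 1" --pt "0 -0.06 -0.34 0 0 0 1" --pt "0 -0.06 -0.34 0 0 0 1" --pt "0 -0.06 -0.34 0 0 0 1" --pt "0 -0.06 -0.34 0 0 0 1" --pt "0 -0.06 -0.34 0 0 0 1" --pt "0 -0.06 -0.34 0 0 0 1"

```text
t: 4.62
tcp_pos: [427.7, 25.0, 193.8]
tcp_rot: [0.001, -0.707, 0.707, -0.001]
contact_force: [-0.5, -0.0, -0.5]
opening: 55.1
```

```bash
cat > row.py <<'E'
import sys
from m import *
from scipy.optimize import least_squares
ci=camera_info('wrist'); im,d=grab_frame('wrist'); cv2.imwrite('pics/%s.png'%sys.argv[1],im[...,::-1])
W=world('wrist',d,ci); np.save('Wrow.npy',W)
P,_=seg(W,(598,143),95,51,58); print('box',len(P),rect(P),P.mean(0).round(1), np.percentile(P[:,0],[.5,99.5]).round(1),np.percentile(P[:,1],[.5,99.5]).round(1))
P,_=seg(W,(599,-97),75,44,54); print('bowl',len(P),circ(P),np.median(P[:,2]))
# outer rim: farthest point per angle
c=P[:,:2].mean(0)
for _ in range(3):
    a=np.arctan2(P[:,1]-c[1],P[:,0]-c[0]); r=np.hypot(*(P[:,:2]-c).T); b=(a//0.15).astype(int)
    Q=np.array([P[b==k][np.argmax(r[b==k]),:2] for k in np.unique(b)])
    f=least_squares(lambda p:np.hypot(Q[:,0]-p[0],Q[:,1]-p[1])-p[2],[*c,56],loss='soft_l1'); c=f.x[:2]
print('rim fit',f.x.round(1),len(Q),np.abs(f.fun).mean().round(2))
P,_=seg(W,(428,2),45,72,88); print('mug',len(P),len(P)>5 and circ(P))
E
python3 row.py row1; python3 go.py 598.5 23 130 0
```

```text
box 8046 (array([574.6, 143.5]), array([135.7,  43.6]), 88.6) [575.3 142.9  54.7] [554.3 596.4] [ 77. 209.]
bowl 1305 (array([593.8, -96.9]), 55.6) 48.92983570202256
rim fit [600.7 -96.3  55.5] 22 0.23
mug 632 (array([440.2,   3.7]), 37.9)
t 4.67 tcp [427.7  23.9 193.6] jaw -90.0 open 54.9 j [ 0.17  0.26 -0.36  2.04  0.12  0.86 -1.83] F [-0.1 -0.2 -0.8]
shift [-0.1707  0.0636  0.001 ] turn [ -0. -90.   0.]
```

View pics/row1.png

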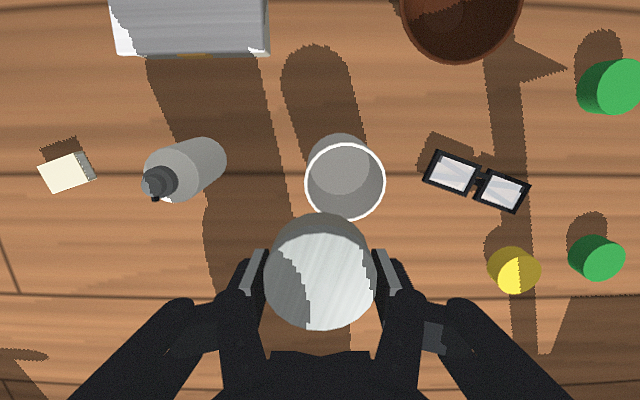

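Call:
jog_arm --pt "-0.1713 0.03 0.0007 0 -90 0 1" --pt "-0.1713 0.03 0.0007 0 -90 0 1" --pt "-0.1713 0.03 0.0007 0 -90 0 1" --pt "-0.1713 0.03 0.0007 0 -90 0 1" --pt "-0.1713 0.03 0.0007 0 -90 0 1" --pt "-0.1713 0.03 0.0007 0 -90 0 1" --pt "-0.1713 0.03 0.0007 0 -90 0 1" --pt "-0.1713 0.03 0.0007 0 -90 0 1" --pt "-0.1713 0.03 0.0007 0 -90 0 1" --pt "-0.1713 0.03 0.0007 0 -90 0 1" --pt "-0.1713 0.03 0.0007 0 -90 0 1" --pt "-0.1713 0.03 0.0007 0 -90 0 1"

```text
t: 5.67
tcp_pos: [599.1, 21.3, 162.8]
tcp_rot: [0.483, -0.516, 0.517, -0.482]
contact_force: [0.8, -0.1, -1.6]
opening: 55.0
```

```bash
python3 go.py 599 23.2 100 0
```

```text
t 5.67 tcp [599.1  21.3 162.8] jaw -3.9 open 55.0 j [ 0.36  0.6  -0.72  1.66  0.45  1.05 -0.57] F [ 0.8 -0.1 -1.6]
shift [-0.002   0.0628 -0.0001] turn [ 0.1 -3.9  0.1]
```

Call:
jog_arm --pt "-0.001 0.03 0 0 -4 0 1" --pt "-0.001 0.06 0 0 -4 0 1" --pt "-0.001 0.09 0 0 -4 0 1" --pt "-0.001 0.11 0 0 -4 0 1" --pt "-0.001 0.13 0 0 -4 0 1" --pt "-0.001 0.14 0 0 -4 0 1" --pt "-0.001 0.148 0 0 -4 0 1" --pt "-0.001 0.148 0 0 -4 0 1" --pt "-0.001 0.148 0 0 -4 0 1"

```text
t: 6.42
tcp_pos: [599.6, 24.8, 15.7]
tcp_rot: [0.5, -0.5, 0.5, -0.5]
contact_force: [0.6, -0.3, 0.1]
opening: 55.5
```

```bash
python3 go.py 599 23.2 4 0;python3 go.py 599 23.2 4 0
```

```text
t 6.42 tcp [599.6  24.8  15.7] jaw -0.1 open 55.5 j [ 0.29  0.77 -0.62  1.8   0.62  0.77 -0.66] F [ 0.6 -0.3  0.1]
shift [ 0.0016  0.0117 -0.0006] turn [-0.  -0.1  0. ]
t 6.42 tcp [599.6  24.8  15.7] jaw -0.1 open 55.5 j [ 0.29  0.77 -0.62  1.8   0.62  0.77 -0.66] F [ 0.6 -0.3  0.1]
shift [ 0.0016  0.0117 -0.0006] turn [-0.  -0.1  0. ]
```

Call:
jog_arm --pt "0.001 0.004 0 0 0 0 1" --pt "0.001 0.007 0 0 0 0 1" --pt "0.001 0.009 0 0 0 0 1" --pt "0.001 0.009 0 0 0 0 1"

```text
t: 6.75
tcp_pos: [599.2, 24.4, 6.3]
tcp_rot: [0.5, -0.5, 0.5, -0.5]
contact_force: [0.1, -0.5, -1.1]
opening: 54.9
```

Call:
jog_arm --pt "0.001 0.001 0 0 0 0 1" --pt "0.001 0.002 0 0 0 0 1" --pt "0.001 0.003 0 0 0 0 1" --pt "0.001 0.003 0 0 0 0 1"

```text
t: 7.08
tcp_pos: [599.4, 23.4, 5.0]
tcp_rot: [0.5, -0.499, 0.501, -0.5]
contact_force: [-4.3, -1.7, 15.7]
opening: 55.0
```

Call:
jog_arm --pt "0 -0.001 0 0 0 0 0.3" --pt "0 -0.001 0 0 0 0 0.2" --pt "0 -0.001 0 0 0 0 0" --pt "0 -0.001 0 0 0 0 0" --pt "0 -0.001 0 0 0 0 0" --pt "0 -0.02 0 0 0 0 0" --pt "0 -0.05 0 0 0 0 0" --pt "0 -0.09 0 0 0 0 0" --pt "0 -0.13 0 0 0 0 0" --pt "0 -0.17 0 0 0 0 0" --pt "0 -0.2 0 0 0 0 0" --pt "0 -0.2 0 0 0 0 0"

```text
t: 8.08
tcp_pos: [602.1, 24.9, 209.9]
tcp_rot: [-0.497, 0.498, -0.502, 0.503]
contact_force: [1.3, 0.1, -0.2]
opening: 85.2
```

```bash
python3 w.py w2 599 23 45 20 38; python3 go.py 432 327.5 180 17;  python3 go.py 599 0 205 90
```

```text
table -0.7079482991290149 n 1850
medz 27.6 mean [600.   25.1  27.5] rect (array([599.4,  24.1]), array([55.5, 56.3]), 1.2) circ (array([600.1,  23.9]), 28.5)
t 8.13 tcp [601.   24.2 206.8] jaw -0.0 open 85.4 j [ 0.38  0.57 -0.76  1.6   0.42  1.14 -0.48] F [ 0.4 -0.5 -0.4]
shift [-0.3033  0.0258 -0.1692] turn [ -0.4 -17.    0. ]
t 8.13 tcp [601.   24.2 206.8] jaw -0.0 open 85.4 j [ 0.38  0.57 -0.76  1.6   0.42  1.14 -0.48] F [ 0.4 -0.5 -0.4]
shift [ 0.0242  0.0018 -0.002 ] turn [-0.3 90.  -0.3]
```

Call:
jog_arm --pt "-0.303 0.02 -0.169 0 -17 0 0" --pt "-0.303 0.02 -0.169 0 -17 0 0" --pt "-0.303 0.02 -0.169 0 -17 0 0" --pt "-0.303 0.02 -0.169 0 -17 0 0" --pt "-0.303 0.02 -0.169 0 -17 0 0" --pt "-0.303 0.02 -0.169 0 -17 0 0" --pt "-0.303 0.02 -0.169 0 -17 0 0" --pt "-0.303 0.02 -0.169 0 -17 0 0" --pt "-0.303 0.02 -0.169 0 -17 0 0" --pt "-0.303 0.02 -0.169 0 -17 0 0" --pt "-0.303 0.02 -0.169 0 -17 0 0" --pt "-0.303 0.02 -0.169 0 -17 0 0"

```text
t: 9.13
tcp_pos: [430.7, 325.0, 182.3]
tcp_rot: [0.569, -0.421, 0.421, -0.567]
contact_force: [0.1, -1.0, 0.7]
opening: 85.3
```

```bash
python3 w.py w3 432 327.5 45 10 25; python3 go.py 432.5 327.5 2 17
```

```text
table -0.5559452693007643 n 1564
medz 15.6 mean [433.9 329.7  15.5] rect (array([434.3, 328.5]), array([36.3, 53.5]), 17.3) circ (array([434.2, 328.4]), 31.4)
t 9.18 tcp [431.1 324.7 182.5] jaw 16.9 open 85.0 j [-0.14  0.52 -0.84  1.79  0.45  1.03 -0.86] F [ 0.3  0.8 -0.5]
shift [-0.0025  0.1805  0.0023] turn [ 0.1 -0.1  0.1]
```

Call:
jog_arm --pt "-0.0025 0.04 0.0033 0 0 0 0" --pt "-0.0025 0.08 0.0033 0 0 0 0" --pt "-0.0025 0.12 0.0033 0 0 0 0" --pt "-0.0025 0.145 0.0033 0 0 0 0" --pt "-0.0025 0.165 0.0033 0 0 0 0" --pt "-0.0025 0.175 0.0033 0 0 0 0" --pt "-0.0025 0.178 0.0033 0 0 0 0" --pt "-0.0025 0.178 0.0033 0 0 0 0" --pt "-0.0025 0.178 0.0033 0 0 0 0.3" --pt "-0.0025 0.178 0.0033 0 0 0 0.5" --pt "-0.0025 0.178 0.0033 0 0 0 0.7" --pt "-0.0025 0.178 0.0033 0 0 0 1"

```text
t: 10.18
tcp_pos: [433.2, 330.1, 6.2]
tcp_rot: [-0.568, 0.42, -0.421, 0.569]
contact_force: [-0.1, -0.8, 0.2]
opening: 38.7
```

Call:
jog_arm --pt "0 0 0 0 0 0 1" --pt "0 0 0 0 0 0 1"

```text
t: 10.35
tcp_pos: [433.2, 330.2, 6.5]
tcp_rot: [-0.568, 0.42, -0.421, 0.569]
contact_force: [-1.2, -1.4, 7.1]
opening: 34.3
```

Call:
jog_arm --pt "0 0 0 0 0 0 1" --pt "0 -0.005 0 0 0 0 1" --pt "0 -0.02 0 0 0 0 1" --pt "0 -0.05 0 0 0 0 1" --pt "0 -0.09 0 0 0 0 1" --pt "0 -0.13 0 0 0 0 1" --pt "0 -0.16 0 0 0 0 1" --pt "0 -0.18 0 0 0 0 1" --pt "0 -0.18 0 0 0 0 1"

```text
t: 11.1
tcp_pos: [433.8, 331.8, 190.2]
tcp_rot: [-0.566, 0.42, -0.421, 0.571]
contact_force: [0.6, 0.6, 0.7]
opening: 34.0
```

```bash
python3 go.py 599.5 24 150 0
```

```text
t 11.1 tcp [433.8 331.8 190.2] jaw 17.0 open 34.0 j [-0.15  0.52 -0.85  1.77  0.45  1.05 -0.86] F [0.6 0.6 0.7]
shift [0.3429 0.0398 0.0682] turn [-0.4 17.  -0.2]
```

Call:
jog_arm --pt "0.343 0.03 0.068 0 17 0 1" --pt "0.343 0.03 0.068 0 17 0 1" --pt "0.343 0.03 0.068 0 17 0 1" --pt "0.343 0.03 0.068 0 17 0 1" --pt "0.343 0.03 0.068 0 17 0 1" --pt "0.343 0.03 0.068 0 17 0 1" --pt "0.343 0.03 0.068 0 17 0 1" --pt "0.343 0.03 0.068 0 17 0 1" --pt "0.343 0.03 0.068 0 17 0 1" --pt "0.343 0.03 0.068 0 17 0 1" --pt "0.343 0.03 0.068 0 17 0 1" --pt "0.343 0.03 0.068 0 17 0 1"

```text
t: 12.1
tcp_pos: [597.3, 22.9, 155.1]
tcp_rot: [-0.5, 0.5, -0.499, 0.5]
contact_force: [-0.3, 1.6, -0.3]
opening: 33.8
```

```bash
python3 w.py w4 599 23 45 20 38; python3 - <<'E'
from m import *
ci=camera_info('wrist'); im,d=grab_frame('wrist'); W=world('wrist',d,ci)
q=manip.read_state()['tcp_pos']; P,_=seg(W,q[:2],50,q[2]-20,q[2]+25); print('held',len(P),P.mean(0).round(1),rect(P))
E
python3 go.py 599.5 24 60 0
```

```text
table -0.5821871623565471 n 2536
medz 27.5 mean [600.1  25.7  27.5] rect (array([599.9,  25.4]), array([55.8, 53.9]), 0.7) circ (array([599.9,  23.9]), 28.5)
held 7641 [598.1  27.5 164.8] (array([598.3,  22.4]), array([61.3, 53.7]), 0.5)
t 12.2 tcp [597.4  23.6 155.5] jaw 0.2 open 34.6 j [ 0.36  0.61 -0.73  1.68  0.46  1.03 -0.52] F [ 0.1 -0.2  0. ]
shift [-0.0003  0.0955  0.0022] turn [ 0.   0.2 -0. ]
```

View pics/w4.png

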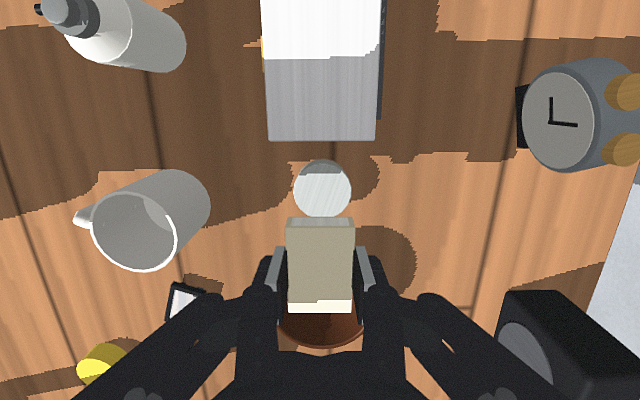

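Call:
jog_arm --pt "-0.002 0.03 0.0023 0 0 0 1" --pt "-0.002 0.06 0.0023 0 0 0 1" --pt "-0.002 0.085 0.0023 0 0 0 1" --pt "-0.002 0.1 0.0023 0 0 0 1" --pt "-0.002 0.11 0.0023 0 0 0 1" --pt "-0.002 0.115 0.0023 0 0 0 1" --pt "-0.002 0.117 0.0023 0 0 0 1" --pt "-0.002 0.117 0.0023 0 0 0 1" --pt "-0.002 0.117 0.0023 0 0 0 1"

```text
t: 12.95
tcp_pos: [600.9, 24.1, 39.4]
tcp_rot: [-0.5, 0.5, -0.5, 0.501]
contact_force: [-1.1, 0.7, -0.5]
opening: 34.4
```

Call:
jog_arm --pt "0 0.001 0 0 0 0 1" --pt "0 0.002 0 0 0 0 1" --pt "0 0.002 0 0 0 0 1"

```text
t: 13.2
tcp_pos: [600.5, 23.6, 36.7]
tcp_rot: [0.5, -0.5, 0.5, -0.5]
contact_force: [-0.0, 0.5, -0.2]
opening: 34.3
```

Call:
jog_arm --pt "-0.0015 0.0005 -0.0008 0 0 0 1" --pt "-0.0015 0.0015 -0.0008 0 0 0 1" --pt "-0.0015 0.002 -0.0008 0 0 0 1" --pt "-0.0015 0.002 -0.0008 0 0 0 1"

```text
t: 13.53
tcp_pos: [599.5, 25.4, 34.6]
tcp_rot: [-0.5, 0.5, -0.5, 0.5]
contact_force: [-1.3, 0.2, 4.8]
opening: 34.0
```

Contact. Release with only a small opening, then lift.

Call:
jog_arm --pt "0 0 0 0 0 0 0.45" --pt "0 0 0 0 0 0 0.35" --pt "0 0 0 0 0 0 0.2" --pt "0 0 0 0 0 0 0.1" --pt "0 0 0 0 0 0 0" --pt "0 -0.02 0 0 0 0 0" --pt "0 -0.05 0 0 0 0 0" --pt "0 -0.09 0 0 0 0 0" --pt "0 -0.13 0 0 0 0 0" --pt "0 -0.17 0 0 0 0 0" --pt "0 -0.18 0 0 0 0 0" --pt "0 -0.18 0 0 0 0 0"

```text
t: 14.53
tcp_pos: [601.3, 25.9, 218.3]
tcp_rot: [-0.498, 0.498, -0.502, 0.502]
contact_force: [0.5, -0.5, -0.3]
opening: 85.3
```

```bash
python3 w.py w5 599 23 45 38 50;python3 w.py w5b 599 23 45 22 34; python3 go.py 446 160 190 0
```

```text
table -0.7193491155628635 n 1487
medz 43.5 mean [600.   25.   43.5] rect (array([599.9,  23.8]), array([53.9, 36. ]), 89.6) circ (array([600.1,  24.1]), 31.5)
table -0.7121767635557603 n 438
medz 27.6 mean [600.   28.   27.6] rect (array([600.3,  28.3]), array([55.5, 47.7]), 0.6) circ (array([599.9,  26. ]), 29.5)
t 14.63 tcp [599.4  24.9 214.1] jaw -0.0 open 85.2 j [ 0.38  0.56 -0.76  1.59  0.41  1.16 -0.48] F [-0.8 -0.2 -0. ]
shift [-0.1351  0.024  -0.1534] turn [-0. -0.  0.]
```

Call:
jog_arm --pt "-0.135 0 -0.153 0 0 0 0" --pt "-0.135 0 -0.153 0 0 0 0" --pt "-0.135 0 -0.153 0 0 0 0" --pt "-0.135 0 -0.153 0 0 0 0" --pt "-0.135 0 -0.153 0 0 0 0" --pt "-0.135 0 -0.153 0 0 0 0" --pt "-0.135 0 -0.153 0 0 0 0" --pt "-0.135 0 -0.153 0 0 0 0"

```text
t: 15.3
tcp_pos: [446.4, 159.4, 213.3]
tcp_rot: [0.501, -0.5, 0.5, -0.499]
contact_force: [0.7, -0.4, 0.8]
opening: 85.4
```

```bash
python3 w.py w6 446 160 45 86 125; python3 w.py w6b 446 160 45 40 83;python3 w.py w6c 446 160 25 112 125; python3 go.py 446 160 54 0
```

```text
table -0.5425356651609832 n 1751
medz 94.5 mean [448.4 165.5  99.2] rect (array([448.4, 160.8]), array([46.8, 47. ]), 0.3) circ (array([448.2, 161.2]), 24.5)
table -0.5405574574696459 n 381
medz 65.8 mean [448.6 181.5  65.2] rect (array([448.8, 165.5]), array([42. , 50.5]), 88.0) circ (array([448.6, 161. ]), 25.9)
table -0.5482733125849961 n 358
medz 117.3 mean [447.4 161.7 117. ] rect (array([447.1, 160.1]), array([20.5, 17.4]), 27.9) circ (array([446.3, 160.8]), 10.8)
t 15.45 tcp [447.2 159.1 213.5] jaw -0.1 open 85.6 j [ 0.21  0.37 -0.83  1.9   0.32  1.01 -0.77] F [ 0.5 -0.1 -0.6]
shift [-0.001   0.1595 -0.001 ] turn [ 0.1 -0.1  0. ]
```

View pics/w6.png

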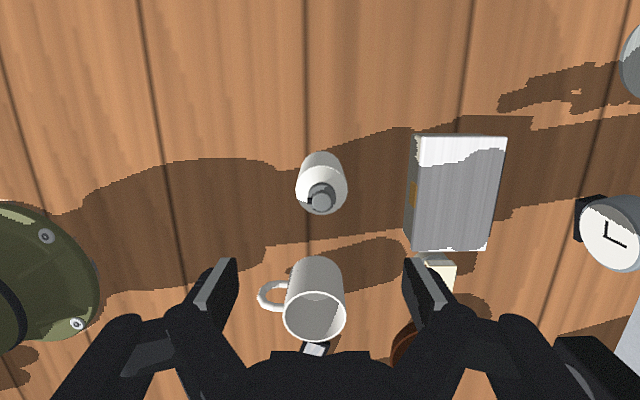

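Call:
jog_arm --pt "-0.0018 0.03 0.001 0 0 0 0" --pt "-0.0018 0.06 0.001 0 0 0 0" --pt "-0.0018 0.09 0.001 0 0 0 0" --pt "-0.0018 0.115 0.001 0 0 0 0" --pt "-0.0018 0.135 0.001 0 0 0 0" --pt "-0.0018 0.15 0.001 0 0 0 0" --pt "-0.0018 0.158 0.001 0 0 0 0" --pt "-0.0018 0.158 0.001 0 0 0 0" --pt "-0.0018 0.158 0.001 0 0 0 0.3" --pt "-0.0018 0.158 0.001 0 0 0 0.5" --pt "-0.0018 0.158 0.001 0 0 0 0.7" --pt "-0.0018 0.158 0.001 0 0 0 1"

```text
t: 16.45
tcp_pos: [448.2, 162.2, 57.6]
tcp_rot: [0.499, -0.5, 0.501, -0.501]
contact_force: [-0.3, -0.1, 4.2]
opening: 50.4
```

Call:
jog_arm --pt "0 0 0 0 0 0 1" --pt "0 0 0 0 0 0 1" --pt "0 0 0 0 0 0 1"

```text
t: 16.7
tcp_pos: [448.2, 162.2, 57.6]
tcp_rot: [-0.499, 0.5, -0.501, 0.501]
contact_force: [-1.6, -0.7, 6.2]
opening: 50.5
```

Call:
jog_arm --pt "0 -0.01 0 0 0 0 1" --pt "0 -0.03 0 0 0 0 1" --pt "0 -0.06 0 0 0 0 1" --pt "0 -0.1 0 0 0 0 1" --pt "0 -0.13 0 0 0 0 1" --pt "0 -0.14 0 0 0 0 1" --pt "0 -0.14 0 0 0 0 1" --pt "0 -0.14 0 0 0 0 1"

```text
t: 17.37
tcp_pos: [447.4, 161.5, 196.4]
tcp_rot: [0.5, -0.5, 0.501, -0.5]
contact_force: [-0.6, 0.1, -1.5]
opening: 50.6
```

```bash
python3 go.py 601 -213 190 0
```

```text
t 17.37 tcp [447.4 161.5 196.4] jaw -0.0 open 50.6 j [ 0.19  0.39 -0.83  1.93  0.35  0.97 -0.8 ] F [-0.6  0.1 -1.5]
shift [0.3743 0.0067 0.1539] turn [-0.1 -0.   0. ]
```

Call:
jog_arm --pt "0.015 0 0.006 0 0 0 1" --pt "0.045 0 0.0185 0 0 0 1" --pt "0.08 0 0.033 0 0 0 1" --pt "0.117 0 0.048 0 0 0 1" --pt "0.155 0 0.064 0 0 0 1" --pt "0.193 0 0.079 0 0 0 1" --pt "0.231 0 0.095 0 0 0 1" --pt "0.269 0 0.111 0 0 0 1" --pt "0.305 0 0.125 0 0 0 1" --pt "0.34 0 0.14 0 0 0 1" --pt "0.365 0 0.15 0 0 0 1" --pt "0.374 0 0.154 0 0 0 1"

```text
t: 18.37
tcp_pos: [600.8, -218.0, 192.5]
tcp_rot: [-0.5, 0.502, -0.501, 0.497]
contact_force: [0.0, 0.2, -1.3]
opening: 50.3
```

```bash
python3 row.py row2; python3 go.py 601 -213 70 0
```

```text
t 18.42 tcp [ 600.9 -217.5  192.5] jaw -0.3 open 50.3 j [ 0.73  0.64 -0.74  1.51  0.45  1.17 -0.1 ] F [ 1.2 -0.8 -1.2]
shift [-0.0046  0.1225  0.0006] turn [ 0.2 -0.3  0. ]row.py:6: RuntimeWarning: Mean of empty slice.
  P,_=seg(W,(598,143),95,51,58); print('box',len(P),rect(P),P.mean(0).round(1), np.percentile(P[:,0],[.5,99.5]).round(1),np.percentile(P[:,1],[.5,99.5]).round(1))
  ret = um.true_divide(
Traceback (most recent call last):
  File "row.py", line 6, in <module>
    P,_=seg(W,(598,143),95,51,58); print('box',len(P),rect(P),P.mean(0).round(1), np.percentile(P[:,0],[.5,99.5]).round(1),np.percentile(P[:,1],[.5,99.5]).round(1))
                                                                                  ~~~~~~~~~~~~~^^^^^^^^^^^^^^^^^^
IndexError: index -1 is out of bounds for axis 0 with size 0
```

View pics/row2.png

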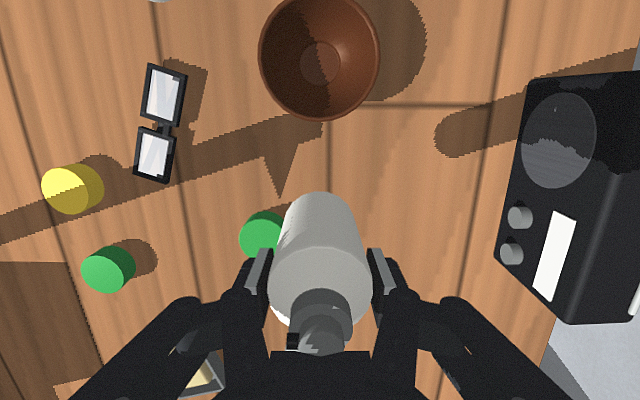

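```bash
sed -i '/^P,_=seg(W,(598,143)/s/^/#/; /^P,_=seg(W,(428/s/^/#/' row.py; python3 row.py row3; python3 go.py 601 -213 70 0
```

```text
bowl 2588 (array([600.7, -95.9]), 55.9) 48.82878965069443
rim fit [600.6 -96.7  55. ] 41 0.81
t 18.47 tcp [ 600.6 -214.4  193. ] jaw -0.2 open 50.5 j [ 0.72  0.64 -0.74  1.51  0.45  1.17 -0.1 ] F [-1.2  0.1 -2.4]
shift [-0.0013  0.123   0.0009] turn [ 0.2 -0.2 -0.1]
```

Call:
jog_arm --pt "-0.001 0.02 0.0005 0 0 0 1" --pt "-0.001 0.05 0.0005 0 0 0 1" --pt "-0.001 0.08 0.0005 0 0 0 1" --pt "-0.001 0.105 0.0005 0 0 0 1" --pt "-0.001 0.12 0.0005 0 0 0 1" --pt "-0.001 0.128 0.0005 0 0 0 1" --pt "-0.001 0.131 0.0005 0 0 0 1" --pt "-0.001 0.131 0.0005 0 0 0 1" --pt "-0.001 0.131 0.0005 0 0 0 1"

```text
t: 19.22
tcp_pos: [602.5, -210.3, 66.1]
tcp_rot: [-0.5, 0.5, -0.5, 0.501]
contact_force: [0.5, -0.1, -2.7]
opening: 50.6
```

Call:
jog_arm --pt "0 0.001 0 0 0 0 1" --pt "0 0.002 0 0 0 0 1" --pt "0 0.002 0 0 0 0 1"

```text
t: 19.47
tcp_pos: [602.3, -211.1, 63.9]
tcp_rot: [0.5, -0.5, 0.5, -0.5]
contact_force: [0.4, -0.4, -1.5]
opening: 50.6
```

Correct x/y slightly (−1.2, −1.8 mm) and lower on.

Call:
jog_arm --pt "0.0015 0.001 -0.001 0 0 0 1" --pt "0.0015 0.003 -0.001 0 0 0 1" --pt "0.0015 0.0045 -0.001 0 0 0 1" --pt "0.0015 0.0045 -0.001 0 0 0 1"

```text
t: 19.8
tcp_pos: [600.7, -212.6, 58.4]
tcp_rot: [-0.5, 0.5, -0.5, 0.5]
contact_force: [-1.0, -0.5, -1.2]
opening: 50.4
```

Call:
jog_arm --pt "0 0.001 0 0 0 0 1" --pt "0 0.002 0 0 0 0 1" --pt "0 0.002 0 0 0 0 1"

```text
t: 20.05
tcp_pos: [601.0, -212.5, 57.7]
tcp_rot: [0.5, -0.5, 0.5, -0.5]
contact_force: [-4.0, -0.3, 5.6]
opening: 50.2
```

Call:
jog_arm --pt "0 0 0 0 0 0 0.35" --pt "0 0 0 0 0 0 0.2" --pt "0 0 0 0 0 0 0.1" --pt "0 0 0 0 0 0 0" --pt "0 0 0 0 0 0 0" --pt "0 -0.02 0 0 0 0 0" --pt "0 -0.05 0 0 0 0 0" --pt "0 -0.09 0 0 0 0 0" --pt "0 -0.13 0 0 0 0 0" --pt "0 -0.16 0 0 0 0 0" --pt "0 -0.16 0 0 0 0 0" --pt "0 -0.16 0 0 0 0 0"

```text
t: 21.05
tcp_pos: [602.0, -212.5, 218.8]
tcp_rot: [0.499, -0.499, 0.501, -0.501]
contact_force: [0.5, 0.1, -1.4]
opening: 85.4
```

```bash
python3 w.py w7 601 -213 40 86 125; python3 w.py w7b 601 -213 40 30 83; python3 row.py row4; python3 go.py 422 -158 190 -19
```

```text
table -0.6595787081129743 n 1669
medz 94.5 mean [ 601.3 -209.2   99.3] rect (array([ 601. , -213.7]), array([46.8, 47.6]), 53.1) circ (array([ 601.2, -213.4]), 24.4)
table -0.6500241929046808 n 452
medz 62.2 mean [ 601.4 -192.8   60.4] rect (array([ 599.5, -204.1]), array([50.9, 32.6]), 10.1) circ (array([ 600.9, -212.9]), 25.7)
bowl 2599 (array([600.9, -96.3]), 55.8) 48.90294107564711
rim fit [600.8 -96.2  55.4] 42 0.19
t 21.2 tcp [ 600.2 -212.6  215.3] jaw -0.0 open 85.3 j [ 0.73  0.62 -0.75  1.48  0.43  1.22 -0.09] F [ 0.3 -0.  -0.2]
shift [-0.0546  0.0258 -0.1781] turn [ 0.1 19.   0. ]
```

Call:
jog_arm --pt "-0.015 0.02 -0.178 0 19 0 0" --pt "-0.015 0.02 -0.178 0 19 0 0" --pt "-0.015 0.02 -0.178 0 19 0 0" --pt "-0.015 0.02 -0.178 0 19 0 0" --pt "-0.015 0.02 -0.178 0 19 0 0" --pt "-0.015 0.02 -0.178 0 19 0 0" --pt "-0.015 0.02 -0.178 0 19 0 0" --pt "-0.015 0.02 -0.178 0 19 0 0"

```text
t: 21.87
tcp_pos: [424.0, -197.7, 196.6]
tcp_rot: [-0.41, 0.576, -0.576, 0.411]
contact_force: [1.1, -1.7, -0.5]
opening: 85.7
```

```bash
python3 w.py w8 422 -158 75 8 24; python3 go.py 411 -190 5 -19; python3 go.py 433 -126 5 -19
```

```text
table -0.5685227669400774 n 3837
medz 13.8 mean [ 424.7 -153.4   14. ] rect (array([ 423.3, -157.1]), array([124.8,  40.3]), 71.0) circ (array([ 423.2, -157. ]), 65.4)
t 21.92 tcp [ 424.3 -197.5  196.6] jaw -19.0 open 85.3 j [ 0.92  0.36 -0.73  1.95  0.3   0.94 -0.29] F [-0.2  0.3 -1. ]
shift [-0.0025  0.1916 -0.0152] turn [-0.   0.  -0.1]
t 21.92 tcp [ 424.3 -197.5  196.6] jaw -19.0 open 85.3 j [ 0.92  0.36 -0.73  1.95  0.3   0.94 -0.29] F [-0.2  0.3 -1. ]
shift [-0.0702  0.1917 -0.0152] turn [-0.   0.  -0.1]
```

View pics/w8.png

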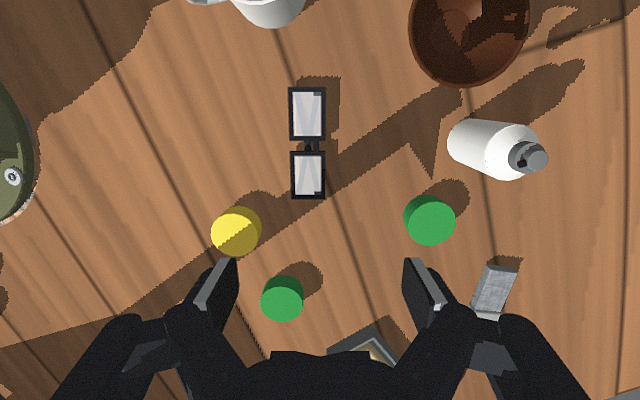

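Call:
jog_arm --pt "-0.0034 0.04 -0.0143 0 0 0 0" --pt "-0.0034 0.08 -0.0143 0 0 0 0" --pt "-0.0034 0.12 -0.0143 0 0 0 0" --pt "-0.0034 0.15 -0.0143 0 0 0 0" --pt "-0.0034 0.175 -0.0143 0 0 0 0" --pt "-0.0034 0.187 -0.0143 0 0 0 0" --pt "-0.0034 0.191 -0.0143 0 0 0 0" --pt "-0.0034 0.191 -0.0143 0 0 0 0.2" --pt "-0.0034 0.191 -0.0143 0 0 0 0.3" --pt "-0.0034 0.191 -0.0143 0 0 0 0.3"

```text
t: 22.75
tcp_pos: [411.6, -189.7, 6.5]
tcp_rot: [0.41, -0.575, 0.576, -0.411]
contact_force: [-0.4, 0.6, 0.1]
opening: 60.0
```

```bash
python3 go.py 411.9 -189.6 5 -19; python3 w.py w9 423 -157 75 8 24
```

```text
t 22.75 tcp [ 411.6 -189.7    6.5] jaw -19.0 open 60.0 j [ 0.69  0.62 -0.47  2.2   0.64  0.45 -0.62] F [-0.4  0.6  0.1]
shift [-0.0002  0.0015  0.0002] turn [-0.1  0.  -0. ]
table -0.4933027694125087 n 19369
medz 13.7 mean [ 425.9 -150.9   14.2] rect (array([ 423.3, -158. ]), array([124.7,  86.6]), 70.9) circ (array([ 423.2, -157.8]), 65.2)
```

Call:
jog_arm --pt "0 0 0 0 0 0 0.5" --pt "0 0 0 0 0 0 0.6" --pt "0 0 0 0 0 0 0.8" --pt "0 0 0 0 0 0 1" --pt "0 0 0 0 0 0 1" --pt "0 0 0 0 0 0 1"

```text
t: 23.3
tcp_pos: [411.1, -190.0, 6.9]
tcp_rot: [0.41, -0.575, 0.576, -0.411]
contact_force: [-1.7, 0.5, 9.0]
opening: 38.3
```

Call:
jog_arm --pt "0 -0.005 0 0 0 0 1" --pt "0 -0.02 0 0 0 0 1" --pt "0 -0.05 0 0 0 0 1" --pt "0 -0.09 0 0 0 0 1" --pt "0 -0.13 0 0 0 0 1" --pt "0 -0.16 0 0 0 0 1" --pt "0 -0.18 0 0 0 0 1" --pt "0 -0.18 0 0 0 0 1" --pt "0 -0.18 0 0 0 0 1"

```text
t: 24.05
tcp_pos: [410.8, -190.1, 187.0]
tcp_rot: [0.41, -0.575, 0.577, -0.411]
contact_force: [0.2, -0.5, -0.9]
opening: 37.9
```

```bash
python3 go.py 598 109 180 0.4; python3 - <<'E'
from m import *
ci=camera_info('wrist'); im,d=grab_frame('wrist'); cv2.imwrite('pics/w10.png',im[...,::-1]); W=world('wrist',d,ci)
s=manip.read_state();q=s['tcp_pos']; P,_=seg(W,q[:2]+np.array([14,40]),60,q[2]-15,q[2]+20); print('held',len(P),P.mean(0).round(1),rect(P),s['tcp_pos'].round(1))
A=np.c_[P[:,:2]-P[:,:2].mean(0),np.ones(len(P))]; print('slope',np.linalg.lstsq(A,P[:,2],rcond=None)[0])
E
```

```text
t 24.05 tcp [ 410.8 -190.1  187. ] jaw -19.0 open 37.9 j [ 0.94  0.35 -0.75  2.    0.31  0.9  -0.31] F [ 0.2 -0.5 -0.9]
shift [-0.3438  0.0068  0.0793] turn [ -0.1 -19.4   0.1]
held 18128 [ 426.7 -146.3  194. ] (array([ 424.3, -152.9]), array([114.4,  65.6]), 70.4) [ 410.1 -189.9  185.9]
slope [ 1.00567031e-03 -6.21816036e-03  1.93994077e+02]
```

View pics/w10.png

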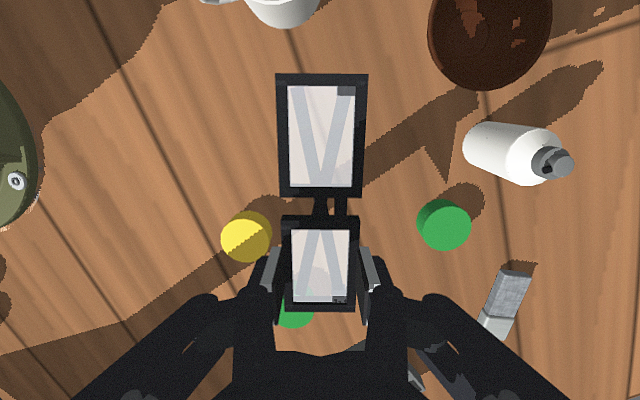

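Call:
jog_arm --pt "-0.02 0 0.0046 0 -2 0 1" --pt "-0.05 0 0.0115 0 -4 0 1" --pt "-0.085 0 0.02 0 -6 0 1" --pt "-0.12 0 0.028 0 -8 0 1" --pt "-0.155 0 0.036 0 -10 0 1" --pt "-0.19 0 0.044 0 -12 0 1" --pt "-0.225 0 0.052 0 -14 0 1" --pt "-0.26 0 0.06 0 -16 0 1" --pt "-0.295 0 0.068 0 -18 0 1" --pt "-0.325 0 0.075 0 -19 0 1" --pt "-0.344 0 0.079 0 -19.4 0 1" --pt "-0.344 0 0.079 0 -19.4 0 1"

```text
t: 25.1
tcp_pos: [597.5, 115.3, 183.9]
tcp_rot: [-0.503, 0.498, -0.495, 0.504]
contact_force: [-0.6, 0.4, 0.2]
opening: 38.3
```

```bash
cat > held.py <<'E'
from m import *
ci=camera_info('wrist'); im,d=grab_frame('wrist'); cv2.imwrite('pics/w11.png',im[...,::-1]); W=world('wrist',d,ci)
P,_=seg(W,(598,143),95,51,58)
x,y=P[:,0],P[:,1]
ys=np.arange(85,200,5)
lo=[x[abs(y-v)<2].min() for v in ys if (abs(y-v)<2).sum()>5]; hi=[x[abs(y-v)<2].max() for v in ys if (abs(y-v)<2).sum()>5]
print('box',len(P),rect(P),'x edges',np.round(lo,1),np.round(hi,1),'y max',np.percentile(y,99.8))
s=manip.read_state();q=s['tcp_pos']; P,_=seg(W,(q[0],q[1]+40),65,q[2]-5,q[2]+20)
F=P[P[:,1]>q[1]+45]; print('tcp',q.round(1),'far lens',len(F),F.min(0).round(1),F.max(0).round(1),F.mean(0).round(1))
E
python3 held.py; python3 go.py 598.3 108.7 75 0.4
```

```text
box 2024 (array([599.6, 143.9]), array([ 93.4, 133.8]), 0.3) x edges [555.2 555.1 555.4 554.5 554.8 554.9 555.  555.4 554.3 554.5 554.8 555.1
 554.  554.3 554.7 554.8 554.  554.1 554.3 554.7 553.8 553.9 554.1] [642.8 643.5 646.5 642.6 642.4 646.5 646.1 644.8 644.5 644.2 644.8 644.5
 645.  645.7 645.5 645.1 645.8 644.3 644.1 645.7 645.3 644.9 643.6] y max 210.56506838653644
tcp [596.6 112.6 183.7] far lens 10634 [577.4 157.6 187.6] [618.1 211.9 195.2] [597.9 186.2 190.9]
t 25.15 tcp [596.6 112.6 183.7] jaw 0.6 open 38.1 j [ 0.24  0.61 -0.78  1.61  0.46  1.12 -0.65] F [ 0.1  0.5 -0.3]
shift [0.0041 0.1087 0.002 ] turn [ 0.2  0.2 -0.1]
```

View pics/w11.png

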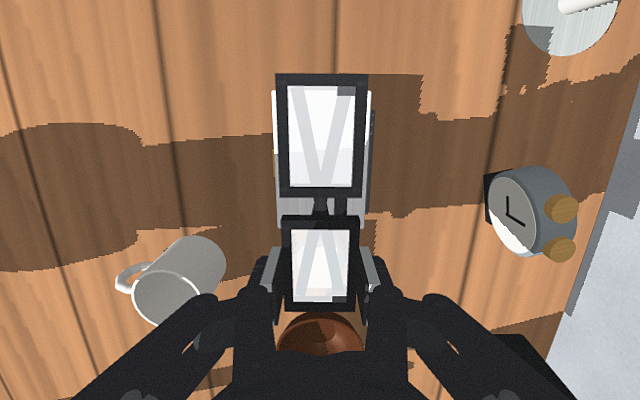

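Call:
jog_arm --pt "0.003 0.03 0.002 0 0 0 1" --pt "0.003 0.06 0.002 0 0 0 1" --pt "0.003 0.085 0.002 0 0 0 1" --pt "0.003 0.1 0.002 0 0 0 1" --pt "0.003 0.11 0.002 0 0 0 1" --pt "0.003 0.115 0.002 0 0 0 1" --pt "0.003 0.116 0.002 0 0 0 1" --pt "0.003 0.116 0.002 0 0 0 1" --pt "0.003 0.116 0.002 0 0 0 1"

```text
t: 25.9
tcp_pos: [599.8, 107.0, 70.8]
tcp_rot: [-0.501, 0.498, -0.499, 0.502]
contact_force: [0.3, -0.5, -0.4]
opening: 37.8
```

```bash
python3 go.py 598.7 109 62 0.5
```

```text
t 25.9 tcp [599.8 107.   70.8] jaw 0.4 open 37.8 j [ 0.2   0.73 -0.7   1.74  0.58  0.9  -0.75] F [ 0.3 -0.5 -0.4]
shift [-0.002   0.0088 -0.0011] turn [-0.1 -0.1 -0. ]
```

Call:
jog_arm --pt "-0.0018 0.003 -0.001 0 0 0 1" --pt "-0.0018 0.005 -0.001 0 0 0 1" --pt "-0.0018 0.0065 -0.001 0 0 0 1" --pt "-0.0018 0.0065 -0.001 0 0 0 1" --pt "-0.0018 0.0065 -0.001 0 0 0 1"

```text
t: 26.32
tcp_pos: [598.3, 108.7, 63.3]
tcp_rot: [0.502, -0.498, 0.498, -0.502]
contact_force: [0.2, -0.0, -0.6]
opening: 38.2
```

Call:
jog_arm --pt "0 0.0007 0 0 0 0 1" --pt "0 0.0015 0 0 0 0 1" --pt "0 0.002 0 0 0 0 1" --pt "0 0.002 0 0 0 0 1"

```text
t: 26.65
tcp_pos: [598.4, 108.7, 62.0]
tcp_rot: [-0.502, 0.498, -0.499, 0.502]
contact_force: [-1.3, -1.3, 6.0]
opening: 38.2
```

Call:
jog_arm --pt "0 0 0 0 0 0 0.45" --pt "0 0 0 0 0 0 0.35" --pt "0 0 0 0 0 0 0.2" --pt "0 0 0 0 0 0 0.1" --pt "0 0 0 0 0 0 0" --pt "0 -0.02 0 0 0 0 0" --pt "0 -0.05 0 0 0 0 0" --pt "0 -0.09 0 0 0 0 0" --pt "0 -0.13 0 0 0 0 0" --pt "0.03 -0.15 0 0 0 0 0" --pt "0.06 -0.16 0 0 0 0 0" --pt "0.06 -0.16 0 0 0 0 0"

```text
t: 27.65
tcp_pos: [600.6, 41.8, 223.5]
tcp_rot: [0.5, -0.498, 0.502, -0.5]
contact_force: [0.8, -2.0, -2.0]
opening: 85.8
```

```bash
python3 w.py w12 599 143 75 63 80; python3 w.py w12b 599 143 95 51 58; python3 go.py 350 -20 260 0
```

```text
table -0.7217216272431415 n 5497
medz 68.8 mean [599.6 147.7  69.1] rect (array([599.2, 143.7]), array([124.1,  40.5]), 89.7) circ (array([599.4, 143.5]), 64.7)
table -0.7132955192670352 n 7113
medz 54.6 mean [599.  147.3  54.5] rect (array([600.3, 143.7]), array([ 92.8, 133.6]), 0.0) circ (array([598.8, 143.5]), 79.4)
t 27.75 tcp [599.   46.9 221.6] jaw 0.2 open 85.7 j [ 0.36  0.56 -0.8   1.58  0.43  1.18 -0.53] F [-0.6  1.5 -1.3]
shift [ 0.066  -0.0386 -0.2492] turn [-0.   0.2  0. ]
```

Call:
jog_arm --pt "0 -0.04 -0.04 0 0 0 0" --pt "0.02 -0.06 -0.08 0 0 0 0" --pt "0.04 -0.06 -0.12 0 0 0 0" --pt "0.06 -0.06 -0.15 0 0 0 0" --pt "0.06 -0.06 -0.17 0 0 0 0" --pt "0.06 -0.06 -0.17 0 0 0 0" --pt "0.06 -0.06 -0.17 0 0 0 0"

```text
t: 28.33
tcp_pos: [427.5, -12.7, 281.2]
tcp_rot: [0.502, -0.498, 0.499, -0.501]
contact_force: [0.5, 0.5, 0.0]
opening: 85.6
```

```bash
python3 - <<'E'
from m import *
ims=[]
for c in ['top','side']:
    im,d=grab_frame(c); ims.append(im); W=world(c,d)
    for n,ce,r,z0,z1 in [('bowl',(600,-97),75,40,60),('match',(600,24),45,38,50),('bottletop',(601,-213),40,86,125),('glasses',(599,143),75,62,80),('mug',(441,4),75,65,95),('can',(568,465),60,95,125)]:
        P,_=seg(W,ce,r,z0,z1); print(c,n,len(P),len(P)>5 and (rect(P),circ(P)))
cv2.imwrite('pics/end.png',np.vstack([ims[0][20:290,30:590],ims[1][60:330,80:640]])[...,::-1])
s=manip.read_state();print(s['t'],s['tcp_pos'])
E
```

```text
top bowl 28 ((array([647.5, -84. ]), array([ 5., 47.]), 14.0), (array([645.9, -84.4]), 23.5))
top match 212 ((array([597.1,  28.4]), array([41.9, 37.2]), 89.8), (array([598.1,  28.3]), 26.8))
top bottletop 29 ((array([ 603.8, -227.4]), array([19.6, 24.9]), 86.8), (array([ 603.4, -229.3]), 13.1))
top glasses 627 ((array([595.5, 143.5]), array([ 41.5, 122. ]), 0.5), (array([596.1, 143.2]), 64.0))
top mug 117 ((array([426.7,   6.5]), array([87.8, 61.1]), 34.6), (array([424.9,   5.9]), 50.1))
top can 625 ((array([567. , 463.7]), array([70.1, 68.9]), 2.0), (array([568.3, 464.3]), 36.6))
side bowl 212 ((array([599.4, -96.4]), array([110.5, 109.1]), 62.0), (array([598.9, -97.1]), 57.8))
side match 148 ((array([599.7,  24.8]), array([55.7, 37.6]), 87.4), (array([599.3,  26. ]), 30.3))
side bottletop 120 ((array([ 600.6, -207. ]), array([43.6, 31.5]), 5.1), (array([ 599.9, -209. ]), 23.4))
side glasses 474 ((array([598.9, 143.9]), array([ 42.7, 128.7]), 1.5), (array([599.6, 144. ]), 67.6))
side mug 235 ((array([433.9,   0.6]), array([88.9, 75.8]), 30.3), (array([427.8,   5. ]), 50.8))
side can 759 ((array([568.3, 469.4]), array([69.6, 70.1]), 78.1), (array([569. , 468.6]), 36.9))
28.4333 [429.62816172 -11.79867565 281.34380269]
```

View pics/end.png

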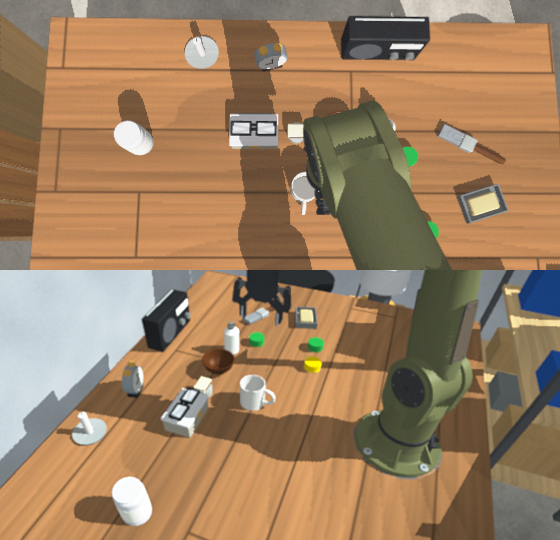

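The final picture shows the row complete: glasses on the box at (254,128), matchbox on the tin at (296,131) in the top half, and the bottle standing past the bowl at (232,338) in the side half. The mug and can are untouched and the gripper is clear.

```bash
python3 -c "
from bench import workorder; print(workorder.job_done())"
```

```text
the job is handed in; nothing more can be done
None
```

The row is set out as asked, in the order asked, and I handed the job in at about 28 s of the 109 s allowed. I took the plain grey tin and left the green and yellow ones alone.

Last checks, from the wrist camera after each placing:

| Item | Measured position (mm) | Target or reference (mm) |
|---|---|---|
| Tin | (599.5, 24.0) | midpoint about (600, 23.5) |
| Matchbox on tin | (599.9, 23.8), flat, top at 43.5 | centred on the tin |
| Spray bottle | (601, -213.4), upright | about 35 clear of the bowl, in line within about 1 |
| Glasses on lid | (599.3, 143.6), flat, within 0.5° of the box | lid centre about (599.5, 143.6) |

- **Not disturbed:** the bowl, mug and food can measured the same as at the start, to within a few mm of camera error.
- **Forces:** the highest contact reading between moves was about 16 N, when the tin touched the table.
- **Disagreements:** in the last top view the arm hid the bowl and bottle and cut into the mug and matchbox, so its fits for those are unreliable. For those I relied on the side view and the earlier wrist measurements, which agree within about 2 mm, except the bottle: the side view saw it only in part and put its centre 4–6 mm off in y. The top view also put the glasses about 4 mm nearer in x, and it read the box lid about 3 mm nearer at the start.

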